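# Find the twisted base plate on the surface plate and set it aside

### The arm

A 7-joint arm with a two-finger parallel gripper is mounted at the origin on a cart in front of the work surface, level with it; the furniture and walls round the work are solid. World frame = base frame: x ahead of the robot, y to its left, z up, the work surface at z = 0. Lengths are in mm, angles in rad, forces in N, time in s.
With the tool pointing down it reaches from about 425 to 875 mm from the base axis. Payload 8.4 kg.
Tool frame: the origin (TCP) lies at the very end of the fingers, on their centre line; the grasp point (between the pads) lies 19 mm behind it; z points along the fingers, y is the line along which they close (so a half turn about z gives the same grasp; the last joint's range is limited). The gripper opens to 85 mm and grips with 20 to 120 N. Pads are 22 mm wide; open, the fingers measure 114 mm over their backs; the gripper's body (76 mm by 85 mm) begins 54 mm behind the grasp point. The pads swing forward as they close: fully open they stand 13 mm farther back than shut.
Start: joints at [-1.429, 0.333, 0.04, 1.465, -0.013, 1.343, -0.059], TCP at [155.015, 631.217, 231.308] pointing down, gripper open.
Joint ranges: [-2.58, 2.58], [-0.38, 2.09], [-1.3, 1.39], [0.25, 2.4], [-1.5, 4.64], [0.08, 2.09], [-2.65, 2.65]. Speed limits (rad/s): [2.22, 2.22, 2.79, 2.79, 3.14, 3.14, 3.14].

### API

Orientations are given as a unit quaternion [w, x, y, z].
In Python, from station import r, readout, get_image gives the robot as it stands (r), with the cameras as plain functions and the readings (readout).
- The arm moves only by the shell command python3 shift.py, which reads ROWS from standard input. ROWS is a JSON list of rows, 1 to 10 of them, each an object with the fields d (a list: dx, dy, dz in mm), twist (a turn about the tool's z in rad), finger_gap (the finger opening in mm); a field left out counts as zero (the opening has to be given); each row is the pose to reach, as a shift and turn from the pose commanded when the command began, along the tool's axes at that moment; what a row does not reach only later rows make up. A row lasts 1/10 s, in which the tool goes at most 50 mm and 0.15 rad, less where a joint would pass 70% of its speed; a pose out of reach is approached as far as the arm can. The fingers move at their own pace and stop on an object; the grip force is fixed at half the most. Time passes only in rows, so rows that do not move let the fingers close. It prints the time, the measured TCP pose, the force, the opening and the grip force at its end. Input that does not fit is refused with a message, and nothing moves.
- readout.state(): the state, without advancing time (a new reading comes with each control period).
- get_image(name): name is "scene" or "top" or "wrist"; returns a dict with "pixels" (420x560x3 uint8, red, green, blue), "fx", "fy", "cx", "cy" (pixels), "extrinsics" (4x4, takes a point from camera to world coordinates). Camera axes: x right, y up, looking along -z (the intrinsics and any distortion apply to the point x, -y, -z); pixel columns grow to the right and rows downward; lengths in mm; the calibration is good to about 2 mm. A picture is of the moment at which its call begins. There is no depth.
- r.hand_in(): hands the job in; it is judged then, once.
The state is a dict: "t": time; "joint_pos": joint angles; "qvel": joint speeds; "tau": joint torques, N m; "position": TCP position; "tcp_rot": TCP orientation; "ft_force": force on the tool from outside, world axes, zero at the start; "moment": the same for the moment, N m; "width": finger opening in mm; "grip_force": force on a finger pad.
Only numpy, scipy, OpenCV 4.12 (cv2) and the standard library are available. Lean on these libraries where they do the work, as an engineer would, in place of code of your own. Each camera call takes 0.05 s, during which the arm holds its last target. There are 200 camera calls.

### The job

One of the three steel mould base plates on the granite surface plate is twisted: find out which by pressing firmly down on the corners, one after another, and seeing which plate rocks. Then lay that plate lengthwise on the sloping sheet-metal stand, its lower end pushed in under the lip as far as it will go, without dropping it. Leave the two flat plates lying where they are, and do not disturb the other things on the bench.

Things in the scene. Friction and masses are not known exactly. Their poses are not given: they have to be found in the camera images.
- surface_plate: fixed dark granite surface plate, 200 mm (x) by 400 mm (y), on three short feet; origin at the centre of its underside on the worktop, its level top 50 mm above that. On it lie, in no known order, three steel plates that look alike: two flat, one twisted (flat_plate_1, flat_plate_2 and twisted_plate in the rules). The plates give no pose readings
- place_1 (a point): middle of the upper face of the plate at the left end of the surface plate, 60 mm above the worktop; fixed to the granite: the plate lies within 4 mm and 0.04 rad of it. A plate is 150 mm long (along x), 64 mm wide (y), 10 mm thick, about 0.7 kg, with chamfered edges; about 50 mm clear of its neighbour. Axes as the surface plate's. A plate's own origin is the centre of its underside
- place_2 (a point): the same for the middle plate. A flat plate is firm under every corner. The twisted one rests level on a narrow strip along one diagonal, its other two corners 3 mm clear of the granite: 2 to 4 N near one of them tips it about 0.067 rad, a point 12 mm in from its edges sinking 2 mm before it is firm; let go, it falls back. Its two corners on the strip are firm
- place_3 (a point): the same for the plate at the right end
- stand: fixed bent-sheet stand, painted grey, foot 165 (x) by 130 mm, 93 mm high at its rear; origin at the centre of the foot's underside on the worktop. Its bed is a sheet 54 mm wide, 170 mm long, sloping 25 degrees down toward -x, the side that faces the robot; a plate overhangs it by 5 mm on each side, where fingers pass freely. At the lower end stands a stop wall with a lip turned back over the bed
- stand_bed: the stand's bed; origin on its upper face in the middle of its lower end, against the stop (wall face at x = 0); x up the slope, y across to the left, z square out of the bed. The lip reaches to x = 14 mm, 19 mm above the bed: a plate's end comes in under it from up the slope, lying along the slope. A plate that is home has its origin at x = 75 mm, y = 0, z = 0, its length along x
- mould_half_1: bystander, to be left where it is; brass half of a mould, a bar 20 x 77 x 12 mm lying to the right of the surface plate; origin at the centre of its underside
- mould_half_2: bystander, to be left where it is; the other half of the mould, 20 x 77 x 12 mm, behind the first; origin at the centre of its underside
- caliper: bystander, to be left where it is; steel caliper, 62 x 190 x 13 mm, lying to the left of the stand; origin at the centre of its underside, y along its length

How it is judged:
By the outcome, as a careful person would: the job done as asked, in the order asked, and still so for the second after the job is handed in, with the robot touching nothing.
It also fails if it takes over 61 s, if anything falls off the work surface, if the arm or the gripper's body presses on something with over 40 N, if the wrist force passes 120 N, or if a joint passes its speed limit or range.

## Working session

There is one attempt and no reset: what is moved stays moved. The work goes in short steps, Python scripts to look and compute and a shell command to move; the robot and the scene stay as the last step left them, time stands still between calls to the robot, and variables do not carry over. Pictures are saved under pics/ and viewed, at most 10 in all, crops included, and the job is handed in when it is done.

```bash
ls; mkdir -p pics
python3 - <<'E'
from station import r, readout, get_image
import cv2,json,numpy as np
s=readout.state();print(s)
for n in("scene","top"):
    d=get_image(n);print(n,d["fx"],d["fy"],d["cx"],d["cy"],np.array(d["extrinsics"]).round(3).tolist(),[k for k in d])
    cv2.imwrite(f"pics/{n}0.png",d["pixels"][:,:,::-1])
E
```

```text
pics
shift.py
station.py
{'t': 0.0, 'joint_pos': array([-1.42922743,  0.33390742,  0.03985726,  1.46625711, -0.01338581,
        1.34329515, -0.05846759]), 'qvel': array([-0.00170079, -0.00122841,  0.00163416,  0.0020997 , -0.00019728,
       -0.00086592,  0.00085482]), 'tau': array([-7.23329431e-04, -6.58549404e+01,  1.36476461e+00, -4.05581224e+01,
        1.66956946e-02,  1.21150448e-02, -1.66339015e-05]), 'position': array([154.90756566, 630.81019702, 230.43021978]), 'tcp_rot': array([-3.77542448e-05,  1.20076863e-01,  9.92764275e-01, -7.99799918e-04]), 'ft_force': array([-0.50227107,  0.21592142, -0.46499046]), 'moment': array([-0.00551237,  0.01507235,  0.0319436 ]), 'grip_force': 0.0, 'width': 85.42161842959983}
scene 381.8271494550771 381.8271494550771 284.1813521655573 213.17872664998637 [[-0.879, 0.372, -0.299, 110.975], [-0.477, -0.67, 0.568, 809.526], [0.011, 0.642, 0.767, 1132.031], [0.0, 0.0, 0.0, 1.0]] ['pixels', 'fx', 'fy', 'cx', 'cy', 'extrinsics']
top 403.72193610227407 403.72193610227407 280.10910179643366 208.3725960166236 [[0.027, 0.993, -0.117, 367.792], [-1.0, 0.024, -0.02, 42.488], [-0.017, 0.118, 0.993, 1215.107], [0.0, 0.0, 0.0, 1.0]] ['pixels', 'fx', 'fy', 'cx', 'cy', 'extrinsics']
```

View pics/scene0.png

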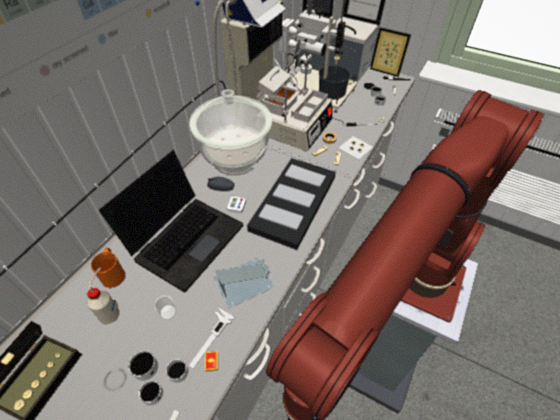

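View pics/top0.png

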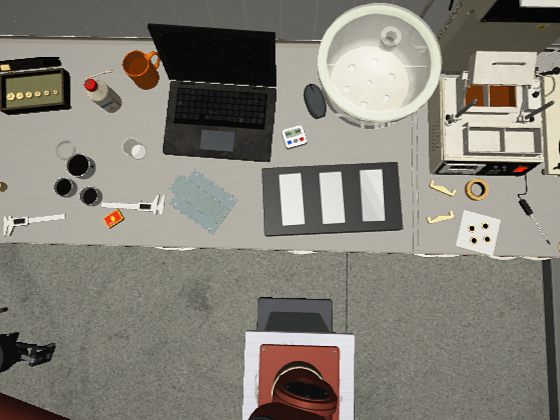

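The scene view shows the granite with three plates at about (292,200) and the stand at (245,280). In the top view the granite spans cols 263–400 and rows 163–236, the plates sit at about (291,199), (332,197) and (372,195), and the stand is at (203,201), yawed.

```bash
cat > h.py <<'E'
import numpy as np,cv2
from station import r, readout, get_image
from scipy.spatial.transform import Rotation as R
def cam(n):
    d=get_image(n);d["extrinsics"]=np.array(d["extrinsics"]);return d
def ray(d,u,v):
    E=d["extrinsics"];c=np.array([(u-d["cx"])/d["fx"],-(v-d["cy"])/d["fy"],-1.])
    return E[:3,3],E[:3,:3]@c
def onz(d,u,v,z):
    o,k=ray(d,u,v);return o+k*(z-o[2])/k[2]
def two(d1,p1,d2,p2):
    o1,k1=ray(d1,*p1);o2,k2=ray(d2,*p2)
    a=np.linalg.lstsq(np.c_[k1,-k2],o2-o1,rcond=None)[0]
    A=o1+a[0]*k1;B=o2+a[1]*k2
    return (A+B)/2,np.linalg.norm(A-B)
def proj(d,p):
    E=d["extrinsics"];c=E[:3,:3].T@(np.asarray(p,float)-E[:3,3])
    return d["cx"]+d["fx"]*c[0]/-c[2],d["cy"]+d["fy"]*c[1]/c[2]
def st():
    s=readout.state();q=s["tcp_rot"];return s["position"],R.from_quat([q[1],q[2],q[3],q[0]])
def rect(d,m,z):
    c=max(cv2.findContours(m.astype(np.uint8),0,1)[0],key=cv2.contourArea)
    P=np.array([onz(d,*p,z)[:2] for p in c[:,0]],np.float32);return cv2.minAreaRect(P)
E
python3 - <<'E'
from h import *
t=cam("top");s=cam("scene")
g=cv2.cvtColor(t["pixels"],cv2.COLOR_RGB2HSV)
m=(g[...,2]<90);m[:155]=0;m[245:]=0;m[:,:255]=0;m[:,410:]=0
m=cv2.morphologyEx(m.astype(np.uint8),cv2.MORPH_CLOSE,np.ones((3,3)))
print("granite",rect(t,m,50))
w=(g[...,2]>140);
for c in (291,332,372):
    mm=np.zeros_like(w);mm[166:228,c-18:c+18]=w[166:228,c-18:c+18];print("plate",rect(t,mm,60))
a=cv2.resize(t["pixels"][160:240,160:250],None,fx=6.6,fy=7,interpolation=2)
a=cv2.resize(t["pixels"][165:240,160:250],None,fx=8,fy=8,interpolation=2)
cv2.imwrite("pics/st.png",a[:,:,::-1])
b=cv2.resize(s["pixels"][250:315,205:285],None,fx=9,fy=9,interpolation=2)
cv2.imwrite("pics/ss.png",b[:,:,::-1])
E
```

```text
granite ((538.4284057617188, -81.99812316894531), (201.14105224609375, 397.31085205078125), 4.085795879364014)
plate ((533.1626586914062, 34.17601013183594), (149.63497924804688, 65.48167419433594), 5.500175476074219)
plate ((540.6466064453125, -82.15678405761719), (149.49905395507812, 65.05218505859375), 4.891226768493652)
plate ((550.8250122070312, -197.8431396484375), (149.15524291992188, 64.43478393554688), 3.333329916000366)
```

View pics/st.png

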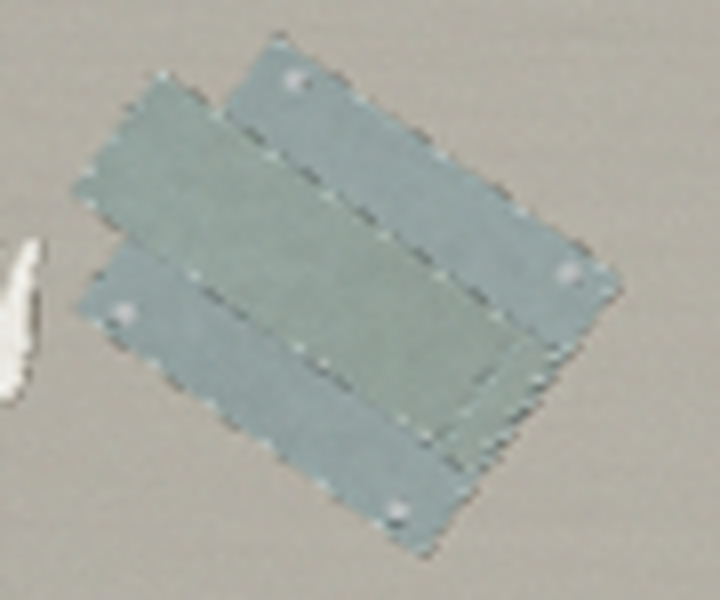

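View pics/ss.png

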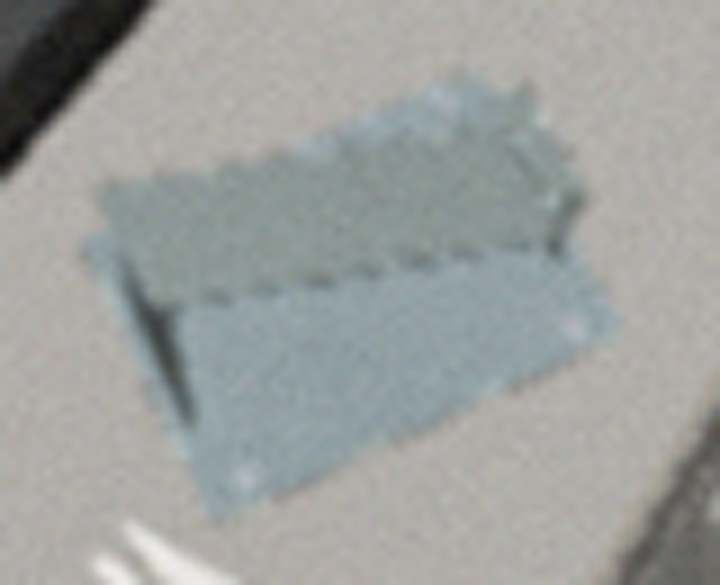

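Run:
```python
from h import *
t=cam("top");s=cam("scene")
T=lambda U,V:((U+.5)/8-.5+160,(V+.5)/8-.5+165)
S=lambda U,V:((U+.5)/9-.5+205,(V+.5)/9-.5+250)
F=np.array([onz(t,*T(*p),1.5) for p in((280,38),(622,285),(425,553),(78,306))]);print(F.round(1).tolist(),F.mean(0))
print([np.linalg.norm(F[i]-F[i-1]).round(1) for i in range(4)])
G=np.array([onz(s,*S(*p),1.5) for p in((460,68),(622,320),(212,518),(85,250))]);
print("scene foot",G.round(1).tolist())
# mask-based foot refinement
m=t["pixels"].astype(int);k=(m[...,2]-m[...,0]>-4)
k[:160]=0;k[240:]=0;k[:,:165]=0;k[:,245:]=0
print("blue rect z1.5",rect(t,k,1.5))
for a,b in(((163,75),(105,188)),((76,190),(160,305))):print("upper",two(t,T(*a),s,S(*b)))
U=[onz(t,*T(*p),93) for p in((163,75),(76,190))];print("upper@93",U)
L=[onz(t,*T(*p),40) for p in((522,335),(432,437),(565,355),(465,470))];print("lip edge, wall @40",np.array(L).round(1).tolist())
```

```text
[[625.6, 332.8, 1.5], [533.1, 197.4, 1.5], [429.4, 267.8, 1.5], [520.0, 404.6, 1.5]] [527.01996497 300.67606838   1.5       ]
[np.float64(127.8), np.float64(164.0), np.float64(125.3), np.float64(164.1)]
scene foot [[543.1, 197.2, 1.5], [432.9, 263.2, 1.5], [521.4, 402.5, 1.5], [624.0, 334.7, 1.5]]
blue rect z1.5 ((534.8621826171875, 313.8997497558594), (193.5555877685547, 129.99623107910156), 56.467777252197266)
upper (array([590.43204194, 350.79214389,  95.72459311]), np.float64(1.8347273583599475))
upper (array([548.2887321 , 379.4519131 ,  94.71461538]), np.float64(2.614958853233181))
upper@93 [array([591.85529244, 351.91464155,  93.        ]), array([549.8111836 , 380.49521141,  93.        ])]
lip edge, wall @40 [[508.4, 228.6, 40.0], [470.0, 260.0, 40.0], [501.4, 212.5, 40.0], [458.2, 247.4, 40.0]]
```

```bash
cat >> h.py <<'E'
PL={1:(533.2,34.2,5.0),2:(540.6,-82.2,4.8),3:(550.8,-197.8,3.8)}
def corner(i,sx,sy):
    x,y,a=PL[i];a=np.radians(a);v=np.array([sx*63,sy*20])
    return x+np.cos(a)*v[0]-np.sin(a)*v[1],y+np.sin(a)*v[0]+np.cos(a)*v[1]
def go(x,y,z,ydeg=None):
    p,q=st();d=q.inv().apply(np.array([x,y,z])-p);Y=q.apply([0,1,0]);cur=np.degrees(np.arctan2(Y[1],Y[0]))
    t=0 if ydeg is None else -np.radians((ydeg-cur+90)%180-90)
    print("shift",d.round(1),"turn",round(t,3),"ycur",cur.round(1),"z ax",q.apply([0,0,1]).round(3))
E
python3 -c "
from h import *
go(*corner(1,-1,1),100,94.5)
for i in (1,2,3):
  for s in (1,-1): print(i,s,corner(i,-1,s))
"
```

```text
shift [-443.6 -490.8  131.3] turn -0.319 ycur 76.2 z ax [-0.    -0.001 -1.   ]
1 1 (np.float64(468.69661916526695), np.float64(48.63308216873244))
1 -1 (np.float64(472.18284887517325), np.float64(8.785294245062627))
2 1 (np.float64(476.1473930006349), np.float64(-67.54184694494579))
2 -1 (np.float64(479.49450673392755), np.float64(-107.40156131492596))
3 1 (np.float64(486.6130294896008), np.float64(-182.019226359359))
3 -1 (np.float64(489.26398550560083), np.float64(-221.93128509104102))
```

```bash
echo '[{"d": [-33, -37, 0], "twist": -0.03, "finger_gap": 0}, {"d": [-66, -74, 0], "twist": -0.06, "finger_gap": 0}, {"d": [-99, -110, 0], "twist": -0.1, "finger_gap": 0}, {"d": [-132, -147, 0], "twist": -0.15, "finger_gap": 0}, {"d": [-165, -184, 0], "twist": -0.2, "finger_gap": 0}, {"d": [-198, -220, 0], "twist": -0.24, "finger_gap": 0}, {"d": [-232, -257, 0], "twist": -0.28, "finger_gap": 0}, {"d": [-265, -294, 20], "twist": -0.32, "finger_gap": 0}, {"d": [-298, -330, 40], "twist": -0.32, "finger_gap": 0}, {"d": [-331, -367, 60], "twist": -0.32, "finger_gap": 0}]' | python3 shift.py; python3 -c "
from h import *
go(*corner(1,-1,1),80,94.5)"
```

```text
t: 1.3
position: [385.3, 202.3, 174.8]
tcp_rot: [0.0, -0.04, 0.999, 0.001]
ft_force: [1.5, 0.7, 0.1]
width: 0.1
grip_force: 0.0
shift [ -70.9 -159.9   94.7] turn 0.001 ycur 94.5 z ax [ 0.001  0.001 -1.   ]
```

```bash
echo '[{"d": [-18, -40, 20], "finger_gap": 0}, {"d": [-36, -80, 40], "finger_gap": 0}, {"d": [-54, -120, 60], "finger_gap": 0}, {"d": [-72, -157, 80], "finger_gap": 0}, {"d": [-72, -157, 80], "finger_gap": 0}, {"d": [-72, -157, 80], "finger_gap": 0}]' | python3 shift.py; python3 -c "
from h import *
go(*corner(1,-1,1),70,94.5)"
```

```text
t: 1.9
position: [468.7, 52.2, 94.6]
tcp_rot: [-0.001, -0.038, 0.999, -0.0]
ft_force: [-0.3, -0.1, -0.1]
width: 0.2
grip_force: 0.0
shift [ 0.2 -3.6 24.6] turn -0.002 ycur 94.4 z ax [-0.001 -0.001 -1.   ]
```

```bash
echo '[{"d": [0, -3.5, 15], "finger_gap": 0}, {"d": [0, -3.5, 29], "finger_gap": 0}, {"d": [0, -3.5, 32], "finger_gap": 0}, {"d": [0, -3.5, 32], "finger_gap": 0}]' | python3 shift.py; echo '[{"d": [0, 0, 1], "finger_gap": 0}, {"d": [0, 0, 1], "finger_gap": 0}]' | python3 shift.py;echo '[{"d": [0, 0, 1], "finger_gap": 0}, {"d": [0, 0, 1], "finger_gap": 0}]' | python3 shift.py; echo '[{"d": [0, 0, 1], "finger_gap": 0}, {"d": [0, 0, 1], "finger_gap": 0}]' | python3 shift.py
```

```text
t: 2.3
position: [468.8, 50.7, 63.3]
tcp_rot: [-0.0, -0.04, 0.999, 0.0]
ft_force: [0.4, 0.1, 0.3]
width: -0.0
grip_force: 0.0
t: 2.5
position: [469.4, 50.2, 62.7]
tcp_rot: [0.0, -0.04, 0.999, 0.0]
ft_force: [-0.5, 0.3, 0.5]
width: -0.2
grip_force: 0.0
t: 2.7
position: [469.2, 49.8, 61.2]
tcp_rot: [0.0, -0.04, 0.999, 0.0]
ft_force: [0.5, -0.1, -0.4]
width: 0.3
grip_force: 0.0
t: 2.9
position: [469.2, 49.7, 60.2]
tcp_rot: [0.0, -0.04, 0.999, 0.0]
ft_force: [0.1, -0.9, 1.4]
width: 0.2
grip_force: 1.0
```

```bash
for i in 1 2 3; do echo '[{"d": [0, 0, 1], "finger_gap": 0}, {"d": [0, 0, 1], "finger_gap": 0}]' | python3 shift.py | grep -E 'pos|ft'; done
```

```text
position: [469.2, 49.7, 60.1]
ft_force: [-7.3, -1.0, 18.1]
position: [469.3, 49.7, 60.0]
ft_force: [-13.3, -2.9, 33.7]
position: [469.3, 49.8, 59.8]
ft_force: [-19.4, -3.9, 49.8]
```

Corner (−,+) of plate 1 is firm at about 16 N/mm. Next corner.

```bash
echo '[{"d": [0, 0, -6], "finger_gap": 0}, {"d": [0, 0, -10], "finger_gap": 0}, {"d": [0, -20, -12], "finger_gap": 0}, {"d": [0, -40, -12], "finger_gap": 0}, {"d": [0, -40, -5], "finger_gap": 0}, {"d": [0, -40, -5], "finger_gap": 0}, {"d": [0, -40, -5], "finger_gap": 0}]' | python3 shift.py; for i in 1 2 3 4; do echo '[{"d": [0, 0, 1], "finger_gap": 0}, {"d": [0, 0, 1], "finger_gap": 0}, {"d": [0, 0, 1], "finger_gap": 0}]' | python3 shift.py | grep -E 'pos|ft'; done
```

```text
t: 4.2
position: [471.9, 10.4, 61.7]
tcp_rot: [-0.0, -0.04, 0.999, -0.0]
ft_force: [0.3, 0.2, 0.6]
width: 0.0
grip_force: 0.0
position: [472.2, 10.2, 61.1]
ft_force: [-0.3, -0.5, -0.5]
position: [472.4, 10.0, 60.2]
ft_force: [-0.8, -0.1, 1.7]
position: [472.4, 10.0, 60.1]
ft_force: [-7.2, 0.2, 18.0]
position: [472.4, 10.0, 60.0]
ft_force: [-13.9, -0.4, 34.7]
```

Plate 1 is firm at both adjacent corners, so it is flat. On to plate 2.

```bash
echo '[{"d": [0, 0, -6], "finger_gap": 0}, {"d": [0, 0, -10], "finger_gap": 0}, {"d": [1, -38, -14], "finger_gap": 0}, {"d": [2, -77.5, -12], "finger_gap": 0}, {"d": [2, -77.5, -4.5], "finger_gap": 0}, {"d": [2, -77.5, -4.5], "finger_gap": 0}, {"d": [2, -77.5, -4], "finger_gap": 0}, {"d": [2, -77.5, -4], "finger_gap": 0}]' | python3 shift.py; for i in 1 2 3 4; do echo '[{"d": [0, 0, 1], "finger_gap": 0}, {"d": [0, 0, 1], "finger_gap": 0}, {"d": [0, 0, 1], "finger_gap": 0}]' | python3 shift.py | grep -E 'pos|ft'; done
```

```text
t: 6.2
position: [476.4, -66.5, 62.0]
tcp_rot: [-0.0, -0.04, 0.999, 0.0]
ft_force: [0.3, -0.3, -0.6]
width: -0.2
grip_force: 0.0
position: [476.4, -67.3, 61.1]
ft_force: [-0.2, -0.3, -0.5]
position: [476.5, -67.5, 60.2]
ft_force: [-0.8, 1.2, 2.5]
position: [476.5, -67.5, 60.1]
ft_force: [-8.2, 1.6, 19.4]
position: [476.6, -67.5, 60.0]
ft_force: [-13.4, 2.1, 35.4]
```

```bash
echo '[{"d": [0, 0, -6], "finger_gap": 0}, {"d": [0, 0, -10], "finger_gap": 0}, {"d": [0, -20, -12], "finger_gap": 0}, {"d": [0, -40, -12], "finger_gap": 0}, {"d": [0, -40, -4], "finger_gap": 0}, {"d": [0, -40, -4], "finger_gap": 0}, {"d": [0, -40, -4], "finger_gap": 0}]' | python3 shift.py; for i in 1 2 3 4; do echo '[{"d": [0, 0, 1], "finger_gap": 0}, {"d": [0, 0, 1], "finger_gap": 0}, {"d": [0, 0, 1], "finger_gap": 0}]' | python3 shift.py | grep -E 'pos|ft'; done
```

```text
t: 8.1
position: [479.2, -106.8, 61.6]
tcp_rot: [-0.001, -0.04, 0.999, 0.0]
ft_force: [0.2, -0.7, -0.1]
width: 0.2
grip_force: 0.0
position: [479.6, -107.1, 61.1]
ft_force: [-1.0, 0.3, 0.7]
position: [479.7, -107.3, 60.2]
ft_force: [-0.4, 0.8, 2.2]
position: [479.7, -107.3, 60.1]
ft_force: [-6.0, 2.4, 18.5]
position: [479.8, -107.4, 60.0]
ft_force: [-13.6, 2.9, 33.7]
```

Plate 2 is flat too. I'll press plate 3 to confirm it rocks.

```bash
echo '[{"d": [0, 0, -6], "finger_gap": 0}, {"d": [0, 0, -10], "finger_gap": 0}, {"d": [0, -38, -14], "finger_gap": 0}, {"d": [-1, -75, -12], "finger_gap": 0}, {"d": [-1, -75, -4.5], "finger_gap": 0}, {"d": [-1, -75, -4.5], "finger_gap": 0}, {"d": [-1, -75, -4], "finger_gap": 0}, {"d": [-1, -75, -4], "finger_gap": 0}]' | python3 shift.py; for i in 1 2 3 4; do echo '[{"d": [0, 0, 1], "finger_gap": 0}, {"d": [0, 0, 1], "finger_gap": 0}, {"d": [0, 0, 1], "finger_gap": 0}]' | python3 shift.py | grep -E 'pos|ft'; done
```

```text
t: 10.1
position: [486.6, -181.3, 62.1]
tcp_rot: [-0.0, -0.04, 0.999, 0.0]
ft_force: [-1.0, -1.2, 1.4]
width: -0.0
grip_force: 1.0
position: [486.4, -181.2, 61.1]
ft_force: [-1.7, 2.7, 4.3]
position: [486.6, -181.4, 60.2]
ft_force: [-1.8, 3.6, 6.2]
position: [486.6, -181.5, 60.0]
ft_force: [-7.1, 5.6, 19.7]
position: [486.7, -181.5, 59.9]
ft_force: [-13.6, 7.6, 34.2]
```

Plate 3 touched at about 62 mm, sank 2 mm at 3–6 N, then went firm, so it rocks. I'll press the adjacent corner to check.

```bash
echo '[{"d": [0, 0, -6], "finger_gap": 0}, {"d": [0, 0, -10], "finger_gap": 0}, {"d": [0, -20, -12], "finger_gap": 0}, {"d": [0, -40, -12], "finger_gap": 0}, {"d": [0, -40, -7], "finger_gap": 0}, {"d": [0, -40, -7], "finger_gap": 0}, {"d": [0, -40, -7], "finger_gap": 0}]' | python3 shift.py; for i in 1 2 3 4 5; do echo '[{"d": [0, 0, 1], "finger_gap": 0}, {"d": [0, 0, 1], "finger_gap": 0}]' | python3 shift.py | grep -E 'pos|ft'; done
```

```text
t: 12.0
position: [489.3, -221.2, 64.6]
tcp_rot: [-0.001, -0.04, 0.999, 0.0]
ft_force: [-0.7, -0.1, -0.5]
width: 0.1
grip_force: 0.0
position: [489.7, -221.4, 63.9]
ft_force: [-0.1, -0.2, -0.8]
position: [489.6, -221.8, 63.0]
ft_force: [-0.2, -0.1, -0.2]
position: [489.6, -222.0, 62.0]
ft_force: [-0.1, 0.3, 0.1]
position: [489.6, -222.0, 60.9]
ft_force: [-0.7, 0.6, 1.3]
position: [489.7, -222.1, 60.2]
ft_force: [-0.7, 0.4, 3.1]
```

```bash
echo '[{"d": [0, 0, -20], "finger_gap": 85}, {"d": [0, 0, -45], "finger_gap": 85}, {"d": [-31, 12, -45], "finger_gap": 85}, {"d": [-63, 20, -45], "finger_gap": 85}, {"d": [-63, 20, -45], "finger_gap": 85}, {"d": [-63, 20, -45], "finger_gap": 85}, {"d": [-63, 20, -45], "finger_gap": 85}]' | python3 shift.py; python3 -c "
from h import *
print(readout.state()['width']);go(550.8,-197.8,60,94)
d=cam('wrist');cv2.imwrite('pics/w1.png',d['pixels'][:,:,::-1])"
```

```text
t: 13.7
position: [549.9, -197.8, 104.8]
tcp_rot: [-0.0, -0.039, 0.999, -0.0]
ft_force: [0.4, 0.7, 0.6]
width: 84.8
grip_force: 0.0
84.79133101981824
shift [-1.  -0.  44.8] turn 0.008 ycur 94.5 z ax [-0.001 -0.    -1.   ]
```

View pics/w1.png

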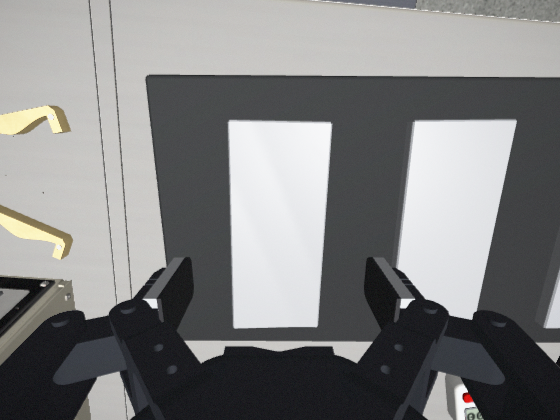

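The wrist view shows plate 3 at cols 229–331, rows 120–328, centred between the pads (192 and 365). I'll measure it and descend.

```bash
python3 -c "
from h import *
d=cam('wrist');P=[onz(d,*p,60)[:2].round(1) for p in((229,120),(331,123),(318,327),(233,328))];print(P,np.mean(P,0))"; echo '[{"d": [0, 0, 25], "finger_gap": 85}, {"d": [0, 0, 45], "finger_gap": 85}, {"d": [0, 0, 49], "finger_gap": 85}, {"d": [0, 0, 49], "finger_gap": 85}]' | python3 shift.py; echo '[{"d": [0, 0, 1.5], "finger_gap": 85}, {"d": [0, 0, 1.5], "finger_gap": 85}]' | python3 shift.py|grep -E 'pos|ft'; echo '[{"d": [0, 0, 1.5], "finger_gap": 85}, {"d": [0, 0, 1.5], "finger_gap": 85}]' | python3 shift.py|grep -E 'pos|ft'
```

```text
[array([ 480.6, -233.8]), array([ 477.5, -171.7]), array([ 625.1, -162.4]), array([ 630.9, -226.2])] [ 553.525 -198.525]
t: 14.2
position: [550.1, -197.4, 55.9]
tcp_rot: [-0.001, -0.039, 0.999, 0.0]
ft_force: [-0.1, 0.2, 0.4]
width: 84.9
grip_force: 0.0
position: [551.3, -197.4, 55.4]
ft_force: [0.0, -0.3, -0.1]
position: [551.0, -197.1, 53.3]
ft_force: [-1.0, 0.4, -0.0]
```

```bash
echo '[{"d": [-1, 0, 4], "finger_gap": 85}, {"d": [-1, 0, 7], "finger_gap": 85}, {"d": [-1, 0, 7], "finger_gap": 85}, {"d": [-1, 0, 7], "finger_gap": 85}]' | python3 shift.py|grep -E 'pos|ft'; echo '[{"d": [-1, 0, 7], "finger_gap": 55}, {"d": [-1, 0, 7], "finger_gap": 55}, {"d": [-1, 0, 7], "finger_gap": 55}]' | python3 shift.py; echo '[{"finger_gap": 55}, {"finger_gap": 55}, {"finger_gap": 55}, {"finger_gap": 55}]' | python3 shift.py; python3 -c "
from h import *
d=cam('wrist');cv2.imwrite('pics/w2.png',d['pixels'][:,:,::-1])"
```

```text
position: [551.7, -197.1, 45.9]
ft_force: [0.2, -0.2, -0.1]
t: 15.3
position: [556.3, -199.8, 44.3]
tcp_rot: [0.004, -0.039, 0.999, -0.001]
ft_force: [-9.8, -1.4, 47.7]
width: 62.8
grip_force: 90.3
t: 15.7
position: [556.3, -199.8, 44.3]
tcp_rot: [0.004, -0.039, 0.999, -0.001]
ft_force: [-9.1, 0.4, 47.1]
width: 62.4
grip_force: 90.2
```

View pics/w2.png

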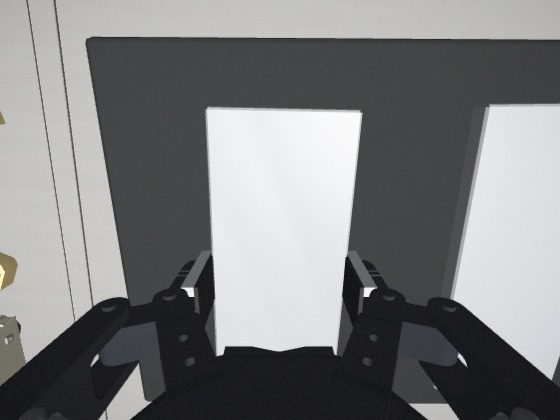

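The second command repeated the 7 mm descent, so the tips pressed the granite at about 47 N. That's within limits, and the plate is gripped at 62.5 mm. I'll lift.

```bash
echo '[{"d": [0, 0, -4], "finger_gap": 55}, {"d": [0, 0, -8], "finger_gap": 55}, {"d": [0, 0, -14], "finger_gap": 55}, {"d": [0, 0, -22], "finger_gap": 55}, {"d": [0, 0, -40], "finger_gap": 55}, {"d": [0, 0, -65], "finger_gap": 55}, {"d": [0, 0, -90], "finger_gap": 55}, {"d": [0, 0, -115], "finger_gap": 55}, {"d": [0, 0, -120], "finger_gap": 55}, {"d": [0, 0, -120], "finger_gap": 55}]' | python3 shift.py; python3 -c "
from h import *
b=np.array([485.2,238.5,21]);a=np.radians(56);e=np.array([np.cos(a)*np.cos(np.radians(25)),np.sin(a)*np.cos(np.radians(25)),np.sin(np.radians(25))])
print(b+100*e,e); p=b+100*e; go(p[0],p[1],160,146)
d=cam('wrist');cv2.imwrite('pics/w3.png',d['pixels'][:,:,::-1])"
```

```text
t: 16.75
position: [553.1, -196.9, 159.2]
tcp_rot: [0.0, -0.04, 0.999, 0.0]
ft_force: [0.2, 0.1, -7.0]
width: 62.3
grip_force: 67.9
[535.88008829 313.63632078  63.26182617] [0.50680088 0.75136321 0.42261826]
shift [-23.4 510.2  -0.7] turn -0.898 ycur 94.6 z ax [ 0.001  0.    -1.   ]
```

View pics/w3.png

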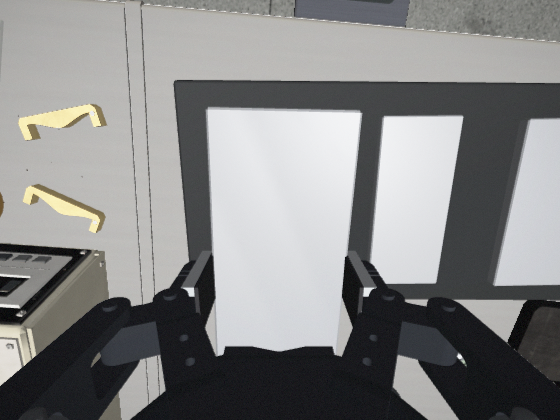

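The plate is held, with the wrist reading −7 N, and its near corners are at (207,108) and (362,112). Moving to the stand.

```bash
echo '[{"d": [0, 20, 0], "finger_gap": 55}, {"d": [-2, 60, 0], "twist": -0.1, "finger_gap": 55}, {"d": [-5, 105, 0], "twist": -0.2, "finger_gap": 55}, {"d": [-7, 150, 0], "twist": -0.3, "finger_gap": 55}, {"d": [-9, 195, 0], "twist": -0.4, "finger_gap": 55}, {"d": [-11, 240, 0], "twist": -0.5, "finger_gap": 55}, {"d": [-13, 285, 0], "twist": -0.6, "finger_gap": 55}, {"d": [-15, 330, 0], "twist": -0.7, "finger_gap": 55}, {"d": [-17, 375, 0], "twist": -0.8, "finger_gap": 55}, {"d": [-19, 415, 0], "twist": -0.88, "finger_gap": 55}]' | python3 shift.py; echo '[{"finger_gap": 55}, {"finger_gap": 55}]' | python3 shift.py >/dev/null;  python3 -c "
from h import *
go(536.5,314.5,120,146)
p,q=st();print(p)
d=cam('wrist')
for u in((207,108),(362,112)):print(q.inv().apply(onz(d,*u,p[2]+15.7)-p).round(1))"
```

```text
t: 17.8
position: [537.4, 220.5, 156.9]
tcp_rot: [-0.001, -0.464, 0.886, 0.0]
ft_force: [0.7, -0.4, -7.4]
width: 61.9
grip_force: 68.0
shift [-77.8  55.6  36.6] turn -0.016 ycur 145.1 z ax [-0.003 -0.002 -1.   ]
[537.63546636 218.9853938  156.81867072]
[ 77.1 -29.9 -15.5]
[ 75.5  33.4 -15.4]
```

```bash
echo '[{"d": [-35, 25, 0], "twist": -0.01, "finger_gap": 55}, {"d": [-77, 55, 0], "twist": -0.02, "finger_gap": 55}, {"d": [-77, 55, 25], "twist": -0.02, "finger_gap": 55}, {"d": [-77, 55, 32], "twist": -0.02, "finger_gap": 55}, {"d": [-77, 55, 32], "twist": -0.02, "finger_gap": 55}, {"d": [-77, 55, 32], "twist": -0.02, "finger_gap": 55}]' | python3 shift.py; python3 -c "
from h import *
go(536.5,314.5,90,146)
for n in('scene','top'):
  d=cam(n);cv2.imwrite(f'pics/{n}1.png',d['pixels'][:,:,::-1])
d=cam('wrist');cv2.imwrite('pics/w4.png',d['pixels'][:,:,::-1])
a=cv2.imread('pics/scene1.png')[210:330,180:340];b=cv2.imread('pics/top1.png')[130:250,140:300]
cv2.imwrite('pics/both1.png',np.vstack([np.hstack([cv2.resize(x,(400,300),interpolation=2) for x in(a,b)])]))"
```

```text
t: 18.65
position: [539.1, 310.7, 127.5]
tcp_rot: [-0.0, -0.469, 0.883, -0.0]
ft_force: [0.5, -0.4, -5.5]
width: 62.0
grip_force: 68.5
shift [-1.7  4.3 37.5] turn -0.001 ycur 145.9 z ax [ 0.    -0.001 -1.   ]
```

View pics/w4.png

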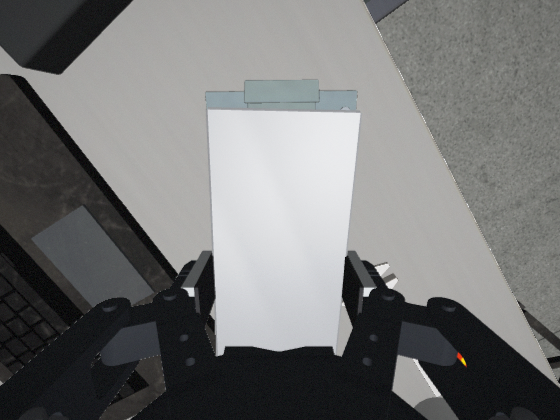

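The wrist view shows the lip at cols 244–319, rows 80–103, just beyond the plate's lower end (207–360, row 110). I'll cast the lip corners to refine the alignment.

```bash
python3 -c "
from h import *
d=cam('wrist');p,q=st();print(p)
for u,z in(((244,80),40),((319,80),40),((247,102),45),((320,102),45)):
  w=onz(d,*u,z);print(w.round(1),q.inv().apply(w-p).round(1))
for u in((209,110),(360,112)):print(q.inv().apply(onz(d,*u,p[2]+15.7)-p).round(1))
b=np.array([485.2,238.5,21]);print('bed origin in tool',q.inv().apply(b-p).round(1))
go(536.5,314.5,90,146)"
```

```text
[538.88303631 312.32753965 128.07860914]
[504.5 214.8  40. ] [100.2 -25.9  87.9]
[459.5 245.1  40. ] [100.2  28.3  87.9]
[511.1 228.7  45. ] [ 84.9 -23.7  83. ]
[467.5 258.2  45. ] [84.9 29.  82.9]
[ 76.5 -29.3 -15.8]
[ 75.7  32.3 -15.8]
bed origin in tool [ 91.4   3.3 106.9]
shift [-0.4  3.2 38.1] turn 0.0 ycur 146.0 z ax [ 0.001  0.001 -1.   ]
```

```bash
echo '[{"d": [0, 1.5, 20], "finger_gap": 55}, {"d": [0, 1.5, 36], "finger_gap": 55}, {"d": [0, 1.5, 38], "finger_gap": 55}, {"d": [0, 1.5, 38], "finger_gap": 55}]' | python3 shift.py | grep -E 'pos|ft'; for i in 1 2 3 4; do echo '[{"d": [0, 0, 1.5], "finger_gap": 55}, {"d": [0, 0, 3], "finger_gap": 55}, {"d": [0, 0, 3], "finger_gap": 55}]' | python3 shift.py | grep -E 'pos|ft|tcp'; done
```

```text
position: [536.6, 313.5, 88.8]
ft_force: [-0.4, 0.6, -6.4]
position: [537.4, 313.7, 86.8]
tcp_rot: [0.001, -0.47, 0.883, 0.0]
ft_force: [-1.2, -3.2, -0.2]
position: [537.6, 313.8, 83.5]
tcp_rot: [0.001, -0.47, 0.883, 0.0]
ft_force: [-0.8, -2.4, 2.1]
position: [537.5, 313.9, 80.2]
tcp_rot: [0.001, -0.47, 0.883, -0.0]
ft_force: [0.9, -2.0, 4.2]
position: [537.3, 313.6, 76.9]
tcp_rot: [0.0, -0.47, 0.883, -0.0]
ft_force: [1.4, -2.1, 2.3]
```

Pivoting gently: the plate touched at 87 mm as predicted, and the force is about 10 N. Continuing.

```bash
for i in 1 2 3 4; do echo '[{"d": [0, 0, 1.5], "finger_gap": 55}, {"d": [0, 0, 3], "finger_gap": 55}, {"d": [0, 0, 3], "finger_gap": 55}]' | python3 shift.py | grep -E 'pos|ft'; done;  python3 -c "
from h import *
d=cam('wrist');cv2.imwrite('pics/w5.png',d['pixels'][:,:,::-1])"
```

```text
position: [536.9, 313.7, 73.8]
ft_force: [1.5, -2.7, 3.6]
position: [536.9, 313.8, 70.9]
ft_force: [0.4, -2.4, 4.1]
position: [536.9, 313.8, 67.9]
ft_force: [1.0, -0.7, 3.7]
position: [537.0, 313.9, 64.9]
ft_force: [1.9, -0.1, 2.8]
```

View pics/w5.png

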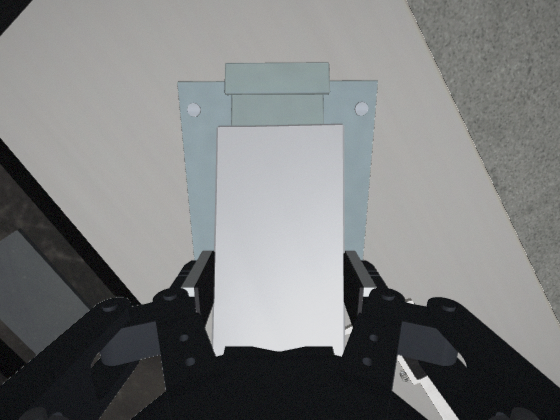

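The plate is tilted, with its lower end at row 125, cols 218–343. The bed centre col is 277.5 against the plate's 280.5, so the plate is about 1.5 mm too far in +y. I'll correct that while lowering.

```bash
for i in 1 ; do echo '[{"d": [0, -1, 1.5], "finger_gap": 55}, {"d": [0, -1.5, 3], "finger_gap": 55}, {"d": [0, -1.5, 3], "finger_gap": 55}]' | python3 shift.py | grep -E 'pos|ft'; done; for i in 1 2 3 4; do echo '[{"d": [0, 0, 1], "finger_gap": 55}, {"d": [0, 0, 1], "finger_gap": 55}, {"d": [0, 0, 1], "finger_gap": 55}]' | python3 shift.py | grep -E 'pos|ft'; done
```

```text
position: [537.4, 313.5, 61.6]
ft_force: [-3.5, 2.1, 3.4]
position: [537.5, 313.7, 61.1]
ft_force: [-3.3, 3.1, 5.3]
position: [537.6, 313.4, 60.1]
ft_force: [-3.2, 2.3, 5.8]
position: [537.7, 313.4, 60.0]
ft_force: [-6.9, 0.7, 14.0]
position: [537.7, 313.5, 59.9]
ft_force: [-11.0, -0.6, 23.2]
```

Landed on the bed at 60 mm. Easing off 1 mm, then sliding down the slope.

```bash
echo '[{"d": [2.5, 0, 0], "finger_gap": 55}, {"d": [5, 0, 1], "finger_gap": 55}, {"d": [7, 0, 2], "finger_gap": 55}, {"d": [9, 0, 3], "finger_gap": 55}, {"d": [9, 0, 3], "finger_gap": 55}]' | python3 shift.py | grep -E 'pos|ft'; echo '[{"d": [3, 0, 1.4], "finger_gap": 55}, {"d": [6, 0, 2.8], "finger_gap": 55}, {"d": [9, 0, 4.2], "finger_gap": 55}, {"d": [9, 0, 4.2], "finger_gap": 55}]' | python3 shift.py | grep -E 'pos|ft'; python3 -c "
from h import *
d=cam('wrist');cv2.imwrite('pics/w6.png',d['pixels'][:,:,::-1])"
```

```text
position: [534.5, 305.9, 56.2]
ft_force: [0.1, 2.6, 8.9]
position: [529.5, 297.9, 51.8]
ft_force: [0.7, 0.8, 7.6]
```

View pics/w6.png

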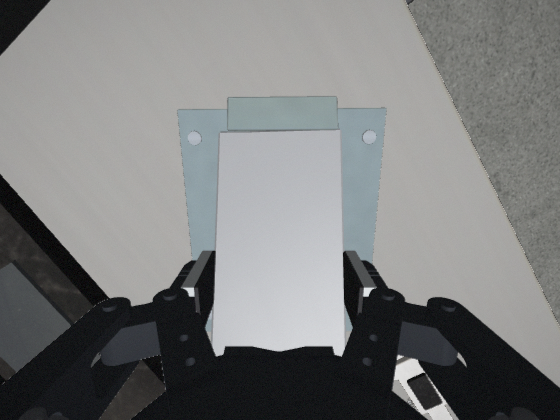

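The plate end is meeting or passing under the lip edge (row 130) with low force. Lateral centres are 279.5 for the plate and 283 for the lip, so I'll add about 1 mm and continue to the stop.

```bash
for i in 1 2 3 4; do echo '[{"d": [1, 0.3, 0.4], "finger_gap": 55}, {"d": [2, 0.3, 0.9], "finger_gap": 55}, {"d": [2, 0.3, 0.9], "finger_gap": 55}]' | python3 shift.py | grep -E 'pos|ft'; done
```

```text
position: [528.5, 296.6, 51.1]
ft_force: [1.7, 1.7, 8.6]
position: [527.1, 295.1, 50.1]
ft_force: [2.6, 1.0, 7.3]
position: [525.7, 293.5, 49.2]
ft_force: [1.2, 0.9, 7.9]
position: [524.3, 292.0, 48.2]
ft_force: [2.0, 1.2, 7.4]
```

```bash
for i in 1 2 3 4; do echo '[{"d": [1, 0, 0.4], "finger_gap": 55}, {"d": [2, 0, 0.9], "finger_gap": 55}, {"d": [2, 0, 0.9], "finger_gap": 55}]' | python3 shift.py | grep -E 'pos|ft'; done; python3 -c "
from h import *
d=cam('wrist');cv2.imwrite('pics/w7.png',d['pixels'][:,:,::-1])"
```

```text
position: [523.6, 291.1, 47.7]
ft_force: [4.1, 3.1, 7.9]
position: [523.6, 291.1, 47.7]
ft_force: [5.9, 7.9, 8.0]
position: [523.6, 291.1, 47.6]
ft_force: [8.9, 12.2, 9.3]
position: [523.4, 291.1, 47.6]
ft_force: [10.7, 15.4, 10.8]
```

The stop was reached after about 29 mm of slide, at 19 N along the slope. I'll check the lateral centring numerically.

```bash
python3 -c "
from h import *
a=cv2.imread('pics/w7.png').astype(int)
g=cv2.GaussianBlur(a.astype(np.uint8),(3,3),0).astype(int)
for v in range(96,200,6):
  x=np.abs(g[v,2:,:]-g[v,:-2,:]).sum(1); i=[j+1 for j in range(150,410) if x[j]>40 and x[j]==x[j-4:j+5].max()];print(v,i)
print(np.abs(g[2:,280]-g[:-2,280]).sum(1)[90:200].argsort()[::-1][:6]+91)
d=cam('wrist');p,q=st()
"
```

```text
96 []
102 []
108 []
114 []
120 [223, 337]
126 [173, 223, 337]
132 [223, 337]
138 [175, 223, 337]
144 [175, 223, 337]
150 [185, 197, 219, 224, 334, 340, 363, 375]
156 [176, 197, 219, 340, 364]
162 [177, 219, 341]
168 [218, 341]
174 [178, 218, 341]
180 [218, 341]
186 [218, 341]
192 [180, 218, 341]
198 [217, 341]
[150 114 115 151 149 117]
```

Centred: the lip's middle is at col 280 and the plate's at 279.5, with the plate emerging from under the lip at row 150. Easing the push, then releasing.

```bash
echo '[{"d": [-2, 0, -0.8], "finger_gap": 55}, {"d": [-4, 0, -2], "finger_gap": 55}, {"d": [-4, 0, -2], "finger_gap": 55}]' | python3 shift.py | grep -E 'pos|ft'; echo '[{"finger_gap": 66}, {"finger_gap": 72}, {"finger_gap": 85}, {"finger_gap": 85}, {"finger_gap": 85}, {"finger_gap": 85}]' | python3 shift.py;  python3 -c "
from h import *
d=cam('wrist');cv2.imwrite('pics/w8.png',d['pixels'][:,:,::-1])
g=cv2.GaussianBlur(d['pixels'],(3,3),0).astype(int)
for v in range(120,250,12):
  x=np.abs(g[v,2:,:]-g[v,:-2,:]).sum(1); i=[j+1 for j in range(190,390) if x[j]>40 and x[j]==x[j-4:j+5].max()];print(v,i)
"
```

```text
position: [523.4, 291.1, 47.6]
ft_force: [4.9, 7.1, 8.1]
t: 27.55
position: [520.3, 288.5, 45.5]
tcp_rot: [-0.0, -0.47, 0.883, -0.0]
ft_force: [-0.7, -0.5, -0.0]
width: 84.7
grip_force: 0.0
120 []
132 []
144 [220, 334]
156 [194, 220, 334, 361, 372]
168 [216, 338]
180 [216, 338]
192 [216, 339]
204 [215, 339]
216 [215, 339]
228 [215, 340]
240 [214, 340]
```

```bash
echo '[{"d": [0, 0, -10], "finger_gap": 85}, {"d": [0, 0, -30], "finger_gap": 85}, {"d": [0, 0, -70], "finger_gap": 85}, {"d": [0, 0, -115], "finger_gap": 85}, {"d": [0, 0, -160], "finger_gap": 85}, {"d": [30, -40, -180], "finger_gap": 85}, {"d": [60, -75, -180], "finger_gap": 85}, {"d": [85, -110, -180], "finger_gap": 85}, {"d": [85, -110, -180], "finger_gap": 85}, {"d": [85, -110, -180], "finger_gap": 85}]' | python3 shift.py; python3 -c "
from h import *
d=cam('wrist');p,q=st();g=cv2.cvtColor(d['pixels'],cv2.COLOR_RGB2HSV)
m=((g[...,2]>190)&(g[...,1]<25)).astype(np.uint8)
for c in cv2.findContours(m,0,1)[0]:
  if cv2.contourArea(c)>800:print(cv2.boundingRect(c),cv2.contourArea(c))
E=d['extrinsics']
b=np.array([485.2,238.5,21]);a=np.radians(56);c,s=np.cos(np.radians(25)),np.sin(np.radians(25))
M=np.c_[[np.cos(a)*c,np.sin(a)*c,s],[-np.sin(a),np.cos(a),0],[-np.cos(a)*s,-np.sin(a)*s,c]]
t=cam('top');cv2.imwrite('pics/top2.png',t['pixels'][:,:,::-1]);cv2.imwrite('pics/w9.png',d['pixels'][:,:,::-1])
for n,im in(('wrist',d),('top',t)):
  print(n,[np.round(proj(im,b+M@np.array(v)),1).tolist() for v in((14,32,10),(14,-32,10),(150,-32,10),(150,32,10))])
h=cv2.cvtColor(t['pixels'],cv2.COLOR_RGB2HSV)
m=((h[...,2]>150)&(h[...,1]<22)).astype(np.uint8)
for q in cv2.findContours(m[160:240,160:410],0,1)[0]:
  if cv2.contourArea(q)>200:
    z=cv2.minAreaRect(q);print(z,cv2.contourArea(q))
"
```

```text
t: 28.6
position: [564.7, 155.4, 226.5]
tcp_rot: [0.0, -0.469, 0.883, 0.0]
ft_force: [0.2, 1.4, -0.1]
width: 85.1
grip_force: 0.0
(423, 372, 47, 48) 959.5
(345, 204, 58, 132) 4016.5
(0, 0, 516, 362) 62811.0
(157, 0, 156, 147) 10628.5
(76, 0, 86, 47) 1979.0
wrist [[400.7, 212.3], [346.8, 212.3], [351.0, 332.9], [408.2, 332.9]]
top [[212.6, 221.5], [225.5, 203.9], [187.5, 176.3], [173.9, 194.5]]
((131.31472778320312, 38.906089782714844), (51.297874450683594, 22.727807998657227), 85.91438293457031) 1091.0
((171.63226318359375, 37.307395935058594), (51.447818756103516, 22.671096801757812), 85.8150863647461) 1090.0
((173.0, 39.5), (79.0, 152.0), 90.0) 1871.0
((21.0, 39.5), (79.0, 42.0), 90.0) 2489.5
```

```bash
python3 -c "
from h import *
a=cv2.imread('pics/w9.png');g=cv2.cvtColor(a,cv2.COLOR_BGR2HSV)
for v in list(range(184,224,2))+list(range(322,346,2)):print(v,g[v,375].tolist(),g[v,360].tolist())
f=cv2.GaussianBlur(a,(3,3),0).astype(int)
for v in range(186,342,6):
  x=np.abs(f[v,2:,:]-f[v,:-2,:]).sum(1); print(v,[j+1 for j in range(300,450) if x[j]>30 and x[j]==x[j-4:j+5].max()])
t=cam('wrist');print(readout.state()['position'])
b=np.array([485.2,238.5,21]);A=np.radians(56);c,s=np.cos(np.radians(25)),np.sin(np.radians(25))
M=np.c_[[np.cos(A)*c,np.sin(A)*c,s],[-np.sin(A),np.cos(A),0],[-np.cos(A)*s,-np.sin(A)*s,c]]
for v in((14,27,21),(14,-27,21),(-2,27,21),(-2,-27,21),(14,32,10),(150,32,10),(150,-32,10),(170,27,0),(170,-27,0)):print(v,np.round(proj(t,b+M@np.array(v)),1))
"
```

```text
184 [40, 4, 206] [23, 5, 208]
186 [15, 5, 208] [15, 5, 207]
188 [23, 5, 208] [15, 5, 210]
190 [15, 7, 208] [0, 1, 206]
192 [10, 4, 208] [15, 5, 210]
194 [94, 14, 150] [98, 15, 132]
196 [99, 35, 197] [98, 32, 200]
198 [98, 30, 196] [98, 31, 195]
200 [90, 25, 192] [92, 26, 196]
202 [93, 28, 193] [93, 26, 196]
204 [92, 26, 194] [94, 30, 196]
206 [96, 27, 199] [98, 29, 199]
208 [95, 26, 198] [96, 31, 199]
210 [96, 32, 202] [96, 31, 196]
212 [97, 29, 200] [98, 30, 196]
214 [114, 6, 227] [110, 3, 222]
216 [108, 6, 227] [114, 6, 224]
218 [105, 5, 226] [105, 5, 224]
220 [120, 4, 227] [114, 6, 225]
222 [105, 4, 227] [120, 5, 224]
322 [108, 6, 224] [110, 7, 227]
324 [108, 6, 224] [105, 5, 225]
326 [108, 6, 225] [120, 3, 227]
328 [113, 5, 225] [110, 3, 226]
330 [120, 3, 225] [113, 4, 227]
332 [105, 5, 223] [108, 6, 228]
334 [107, 8, 222] [108, 6, 225]
336 [98, 32, 197] [98, 32, 197]
338 [98, 33, 138] [98, 32, 199]
340 [97, 79, 29] [97, 33, 195]
342 [135, 32, 32] [99, 34, 197]
344 [108, 43, 30] [97, 34, 194]
186 [446]
192 [448]
198 [313, 384, 397, 414]
204 [313, 345, 350, 406, 414]
210 [312, 319
[... 251 characters left out ...]
 377, 388, 401]
270 [311, 347, 365, 381, 393, 399]
276 [311, 347, 364, 385, 398, 406]
282 [311, 348, 364, 390, 402, 411]
288 [310, 348, 363, 394, 407, 416]
294 [310, 316, 321, 348, 364, 398, 411, 421]
300 [310, 338, 348, 366, 400, 412, 430]
306 [339, 348, 369, 400, 407, 443]
312 [341, 349, 372, 394, 399, 429, 436, 448]
318 [343, 349, 375, 394]
324 [349, 378, 447]
330 [350, 381, 442, 445]
336 [349, 377, 439]
[563.86200326 158.25939239 225.75178749]
(14, 27, 21) [398.7 210.4]
(14, -27, 21) [351.6 210.2]
(-2, 27, 21) [397.9 196.6]
(-2, -27, 21) [351.1 196.5]
(14, 32, 10) [399.1 211.6]
(150, 32, 10) [406.1 332.4]
(150, -32, 10) [348.7 332.3]
(170, 27, 0) [399.  348.5]
(170, -27, 0) [351.6 348.4]
```

The lip spans rows 195–213 and the plate is visible over rows 213–335, 122 px against the 121 px expected for a plate fully home. The flat plates are undisturbed, so I'm handing in.

```bash
python3 -c "
from station import r, readout, get_image
print(r.hand_in())"
```

```text
the job is handed in; nothing more can be done
None
```

The twisted plate was the right-hand one (place_3): it rocked when pressed, and it now lies on the stand with its lower end under the lip and against the stop; the job is handed in at about 29 s.

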